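# Load a sample jar into the lever-clamp shaker

### The job

Without lifting it or moving its neighbours, push the sample jar with the orange-banded label along the mat out of the touching row, until it stands more than a finger's width clear of the others; then carry it upright and stand it in the middle of the shaker's round rubber platform, wholly inside the disc, and let go of it. Squeeze in the red release button in the grip of the clamp lever and, keeping it pressed, swing the lever all the way down so that the pad presses on the jar's lid. Let the button come out so that the lever stays locked down, and move clear.

Things in the scene. Friction and masses are not known exactly. Their poses are not given: they have to be found in the camera images.
- jar_orange: Jar to load: clear glass, black screw lid, label with an orange band. 74 mm high, 0.16 kg. Origin: centre of its underside, z up. Body 57 mm across up to 52 mm, lid 60 to 61 mm across from 52 to 74 mm. It stands in a row of three touching vessels on the mat, in any of the three places.
- jar_grey: Neighbour in the row: glass sample jar with black screw lid and grey and white label, 60 mm across, 68 mm high, loose. Origin: centre of its underside. To be left where it stands (within 20 mm).
- flask: Neighbour in the row: small conical flask, 61 mm across its foot, 78 mm high, loose. Origin: centre of its underside. To be left where it stands (within 20 mm).
- mat: Dark green ribbed rubber mat, 215 x 215 x 3 mm, fixed. Origin: centre of its underside. The row of three vessels runs along its y axis, 50 mm from its middle on the +x side (away from the robot), centres 61 mm apart. The -x half of the mat, towards the robot, is free, and so is the bench for 60 mm behind the row.
- shaker: Bench shaker with jar clamp, fixed: white base, black front panel facing its own -x, column at the back, blue head over the platform, clamp lever on the head's right (its -y). Origin: on the bench under the platform's centre. Base 165 x 150 mm, 33 mm high, cradle plate on it 150 x 116 mm, top at 44 mm. Column x = 55 to 85 mm, 44 mm wide.
- head (a point): Middle of the lower front edge of the shaker's head, axes as the shaker's; 18 mm in front of the platform's centre, 204 mm above the bench. Head 106 x 44 x 46 mm. A 16 mm ram runs down from it to the pad, over the platform's centre. A straight-down gripper does not fit under it: reach in from the front, tool tilted about 40 degrees.
- platform (a point): Centre of the top of the shaker's round rubber platform, 88 mm across, 48 mm above the bench; axes as the shaker's (x to its back).
- pad: Round black rubber pressure pad, 34 mm across, at the foot of the ram. Origin: centre of its underside; with the lever up 177 mm above the bench, 55 mm above the lid of the jar on the platform. It comes down 65 mm per rad of lever and is sprung on the ram (3 N at first touch, 1.1 N per mm more, 16 mm travel).
- lever (a joint): Clamp lever, rad: 0 parked up (0.80 rad above level, pointing to the shaker's front), growing as the grip swings down, 1.08 at the lower stop. A pawl locks it at 0, and again at about 0.92 if the release comes out beyond that: go on to 1.0 or more. Between, it moves only with the release in, damped (5 N at 0.5 rad/s), and creeps back up if let go (2 N, or 10 N with the pad on a lid).
- release (a joint): Travel of the red release button, m: 0 out, 0.006 fully in. It draws the pawl out once it is in by more than 0.0045. Spring 3 N at first, 6.6 N fully in; squeeze with about 20 N.
- lever_hinge (a point): Point on the lever's hinge axis, in the lever's middle plane: in the shaker's frame 30 mm back, 52 mm to its right (-y), 226 mm high. The axis is the shaker's y axis. This frame turns with the lever: its -x axis points along the lever to the grip.
- lever_grip (a point): Middle of the grip, 150 mm from the hinge, axes as lever_hinge, between the red domed button (shaker's -y side, crown 23 mm from this point, 17 mm when in) and a black domed thumb rest (+y side, crown 17 mm). Grip 24 mm wide, 28 mm high, going on 44 mm beyond. Fingers turn on the domes as the lever swings, so the tool can keep its tilt.
Mind the look-alikes: they are no part of the job. What is shaped like the jar_orange but pink is not meant. Leave any pink look-alike of the jar_grey alone.

How it is judged:
By the outcome, as a careful person would: the job done as asked, in the order asked, and still so for the second after the job is handed in, with the robot touching nothing.
It also fails if it takes over 72 s, if anything falls off the work surface, if the arm or the gripper's body presses on something with over 40 N, if the wrist force passes 120 N, or if a joint passes its speed limit or range.

### The arm

A 6-joint arm with a two-finger parallel gripper is mounted at the origin on a cart in front of the work surface, level with it; the furniture and walls round the work are solid. World frame = base frame: x ahead of the robot, y to its left, z up, the work surface at z = 0. Lengths are in m, angles in rad, forces in N, time in s.
With the tool pointing down it reaches from about 0.35 to 0.85 m from the base axis. Payload 8.1 kg.
Tool frame: the origin (TCP) lies between the finger pads; the fingertips stand 22 mm ahead of it and the grasp point (between the pads) lies 3 mm ahead of it; z points along the fingers, y is the line along which they close (so a half turn about z gives the same grasp; the last joint's range is limited). The gripper opens to 85 mm and grips with 20 to 120 N. Pads are 22 mm wide; open, the fingers measure 114 mm over their backs; the gripper's body (76 mm by 85 mm) begins 54 mm behind the grasp point. The pads swing forward as they close: fully open they stand 13 mm farther back than shut.
Start: joints at [1.157, 0.13, 1.488, -0, 1.523, -0.085], TCP at [0.194, 0.568, 0.253] pointing down, gripper open.
Joint ranges: [-2.96, 2.96], [-0.89, 2.26], [0.02, 2.5], [-1.34, 4.48], [0, 2.73], [-2.66, 2.66]. Speed limits (rad/s): [2.39, 2.39, 2.79, 3.14, 3.14, 3.14].

### API

Orientations are given as a rotation vector (axis times angle).
In Python, from cell import bot gives the robot as it stands.
- The arm moves only by the shell command python3 -m handwheel 'ROWS' [FORCE]. ROWS is a JSON object of lists of equal length, an entry for each row: "xyz": the shift along the tool's x, y, z in cm, a list of three; "rot": the turn, a rotation vector about the tool's x, y, z in units of 8 degrees (1.0 is 8 degrees), a list of three; "fingers": the opening, from 0 (shut) to 1 (fully open). In form: {"xyz": [[dx, dy, dz], ...], "rot": [[rx, ry, rz], ...], "fingers": [fingers, ...]}. A call has 1 to 20 rows; each row is the pose to reach, as a shift and turn from the pose commanded when the call began, along the tool's axes at that moment; what a row does not reach only later rows make up. A row lasts 1/8 s, in which the tool goes at most 62.5 mm and 10.7 degrees, less where a joint would pass 70% of its speed; a pose out of reach is approached as far as the arm can. A call with a gripper value outside its range is refused whole. The fingers move at their own pace and stop on an object; FORCE is the grip in N (left out, the last holds). Time passes only in rows, so rows that repeat a pose let the fingers close. It gives the time, the measured TCP pose, the force, the opening and the grip force at its end, in the units of the state.
- bot.sense(): the state, without advancing time (a new reading comes with each control period).
- bot.camera(name): name is "scene" or "top" or "wrist"; returns (picture, depth): 420x560x3 uint8, red, green, blue; 420x560 float32, m along the optical axis (not along the pixel's ray), 0 where there is no reading.
- bot.calibration(name): a dict with "K" (3x3 intrinsics, pixels), "extrinsics" (4x4, takes a point from world to camera coordinates). Camera axes: x right, y down, z forward; pixel columns grow to the right and rows downward; lengths in m; the calibration is good to about 2 mm. A picture is of the moment at which its call begins: read the wrist's pose just before it. calibration takes no time and is no camera call; for the wrist camera it gives the pose at the moment of the call.
- bot.finish_job(): hands the job in; it is judged then, once.
Trained networks look in the newest picture that a camera, given by its name, has taken for a name from the list of things; names that differ only in an ending like _2 or _b are one class to them, and where a whole thing is asked for, a point or a joint stands for the part that bears it (a point fixed in the world has none). Each returns a list of dicts, best first, with "conf" (0 to 1); they miss things now and then, are a little off and sometimes report something else, mostly with a low value. They report only what shows in the picture. A call takes as long as a camera call. They do not tell look-alikes from the thing itself.
- bot.spot_in(camera, name): "extent" ([left, top, width, height] in pixels, round what is visible of it).
The state is a dict: "clock": time; "qpos": joint angles; "qvel": joint speeds; "effort": joint torques, N m; "eef_pos": TCP position; "ee_rot": TCP orientation; "force": force on the tool from outside, world axes, zero at the start; "wrist_torque": the same for the moment, N m; "gripper_width": finger opening in m; "grasp_force": force on a finger pad.
Only numpy, scipy, OpenCV 4.12 (cv2) and the standard library are available. Lean on these libraries where they do the work, as an engineer would, in place of code of your own. Each camera call takes 0.05 s, during which the arm holds its last target. There are 200 camera calls.

## Working session

There is one attempt and no reset: what is moved stays moved. The work goes in short steps, Python scripts to look and compute and a shell command to move; the robot and the scene stay as the last step left them, time stands still between calls to the robot, and variables do not carry over. Pictures are saved under pics/ and viewed, at most 10 in all, crops included, and the job is handed in when it is done.

```bash
mkdir -p pics
cat > h.py <<'E'
import numpy as np, cv2, json
from cell import bot
from scipy.spatial.transform import Rotation as R
def cam(n):
    s=bot.sense(); c=bot.calibration(n); p,d=bot.camera(n); return p,d,np.array(c["K"]),np.array(c["extrinsics"])
def pts(d,K,E):
    v,u=np.mgrid[:d.shape[0],:d.shape[1]]
    P=np.stack([(u-K[0,2])/K[0,0]*d,(v-K[1,2])/K[1,1]*d,d],-1)
    return (P-E[:3,3])@E[:3,:3]
def proj(X,K,E):
    c=E[:3,:3]@np.array(X)+E[:3,3]; q=K@c; return q[:2]/q[2]
E
cat > a.py <<'E'
from h import *
ims=[]
for n in ("scene","top"):
    p,d,K,E=cam(n); np.savez(f"{n}.npz",p=p,d=d,K=K,E=E)
    cv2.imwrite(f"pics/{n}0.png",p[:,:,::-1])
    for k in ("jar_orange","jar_grey","flask","mat","shaker","pad","lever","release"):
        r=bot.spot_in(n,k); W=pts(d,K,E)
        print(n,k,[(np.round(x["extent"]).astype(int).tolist(),round(x["conf"],2)) for x in r[:4]])
E
python3 a.py
```

```text
scene jar_orange [([260, 231, 23, 32], 0.9), ([263, 179, 23, 27], 0.56)]
scene jar_grey [([225, 211, 23, 29], 0.91), ([198, 188, 24, 26], 0.69)]
scene flask [([242, 220, 18, 32], 0.69)]
scene mat [([183, 230, 111, 75], 0.67)]
scene shaker [([288, 220, 88, 138], 0.95)]
scene pad [([326, 270, 11, 6], 0.55)]
scene lever [([312, 252, 60, 28], 0.8)]
scene release []
top jar_orange [([203, 169, 22, 25], 0.72), ([257, 215, 22, 20], 0.63)]
top jar_grey [([179, 223, 21, 21], 0.95), ([218, 222, 22, 20], 0.72)]
top flask []
top mat [([213, 208, 80, 80], 0.85)]
top shaker [([319, 178, 84, 74], 0.88)]
top pad [([308, 177, 94, 75], 0.28)]
top lever [([372, 191, 32, 57], 0.77)]
top release []
```

```bash
ls; ls pics; python3 -c "
from cell import bot;print(bot.sense());print(bot.calibration('wrist'))"
```

```text
a.py
h.py
pics
scene.npz
top.npz
scene0.png
top0.png
{'clock': 0.9, 'qpos': array([ 1.15654925e+00,  1.30389238e-01,  1.48818646e+00,  6.26609973e-06,
        1.52299826e+00, -8.53730030e-02]), 'qvel': array([-0.00098369, -0.0009137 ,  0.00155892, -0.00045331,  0.00092236,
        0.00063275]), 'effort': array([-2.03508222e-03, -5.69300544e+01, -5.00874102e+01, -3.70286753e-04,
        1.02620033e-03,  2.31981738e-05]), 'eef_pos': array([0.19375286, 0.56786798, 0.2533061 ]), 'ee_rot': array([-5.14269483e-01, -3.09921316e+00, -3.08865087e-05]), 'force': array([-0.31810992,  0.07039297, -0.20082073]), 'wrist_torque': array([0.01401874, 0.00739209, 0.0110207 ]), 'grasp_force': 0.0, 'gripper_width': 0.08519613738383136}
{'K': array([[363.25772159,   0.        , 277.75620947],
       [  0.        , 363.25772159, 208.88323245],
       [  0.        ,   0.        ,   1.        ]]), 'extrinsics': array([[ 0.32421651,  0.94598106,  0.00186963, -0.60035826],
       [ 0.90091256, -0.30937173,  0.30437754, -0.03994453],
       [ 0.2885138 , -0.09699985, -0.95254964,  0.37909764],
       [ 0.        ,  0.        ,  0.        ,  1.        ]])}
```

Run:
```python
from h import *
s=cv2.imread("pics/scene0.png")[160:370,170:400]; t=cv2.imread("pics/top0.png")[150:300,165:415]
a=cv2.resize(s,None,fx=1.7,fy=1.7,interpolation=3); b=cv2.resize(t,None,fx=1.6,fy=1.6,interpolation=3)
o=np.zeros((600,800,3),np.uint8); o[:a.shape[0],:a.shape[1]]=a; o[360:600,400:800]=b[:240,:400]
cv2.imwrite("pics/c0.png",o)
for n in("scene","top"):
    z=np.load(n+".npz"); print(n, z["K"][0,0], np.round(-z["E"][:3,:3].T@z["E"][:3,3],2))
z=np.load("top.npz"); W=pts(z["d"],z["K"],z["E"])
for b in ([203,169,22,25],[257,215,22,20],[179,223,21,21],[218,222,22,20],[213,208,80,80],[319,178,84,74]):
    w=W[b[1]:b[1]+b[3],b[0]:b[0]+b[2]].reshape(-1,3); print(b,np.round(np.median(w,0),3),np.round(np.percentile(w,[2,98],axis=0),3).tolist())
```

```text
scene 433.7963229270853 [ 0.2  -0.39  0.94]
top 387.5604369164186 [0.38 0.18 1.19]
[203, 169, 22, 25] [0.696 0.378 0.068] [[0.672, 0.347, -0.005], [0.753, 0.422, 0.075]]
[257, 215, 22, 20] [0.564 0.21  0.073] [[0.542, 0.18, -0.001], [0.602, 0.246, 0.078]]
[179, 223, 21, 21] [0.536 0.442 0.063] [[0.508, 0.421, -0.005], [0.576, 0.485, 0.069]]
[218, 222, 22, 20] [0.542 0.325 0.067] [[0.514, 0.3, -0.002], [0.581, 0.365, 0.072]]
[213, 208, 80, 80] [0.502 0.257 0.001] [[0.386, 0.139, -0.005], [0.624, 0.376, 0.075]]
[319, 178, 84, 74] [ 0.583 -0.044  0.041] [[0.485, -0.204, -0.004], [0.725, 0.052, 0.362]]
```

View pics/c0.png

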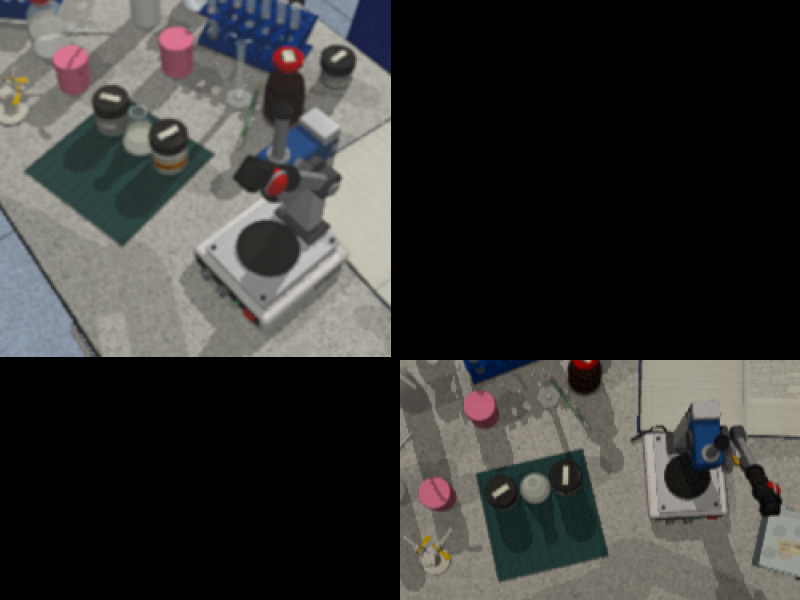

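```bash
cat > b.py <<'E'
from h import *
cl=[];co=[]
for n in("scene","top"):
    z=np.load(n+".npz"); W=pts(z["d"],z["K"],z["E"]); ok=z["d"]>0
    cl.append(W[ok]); co.append(z["p"][ok])
    def circ(c,z0,z1,r=.045):
        w=W[ok]; m=(np.hypot(*(w[:,:2]-c).T)<r)&(w[:,2]>z0)&(w[:,2]<z1)
        (x,y),rr=cv2.minEnclosingCircle(w[m][:,:2].astype(np.float32)); return np.round([x,y,rr,m.sum()],4)
    print(n,"orange",circ([.57,.21],.066,.085),"grey",circ([.545,.33],.06,.078))
    w=W[ok];c=z["p"][ok].astype(int)
    m=(abs(w[:,2])<.012)&(c[:,1]>c[:,0]*1.35)&(c[:,1]>=c[:,2])&(np.hypot(w[:,0]-.5,w[:,1]-.26)<.2)
    print("mat",cv2.minAreaRect(w[m][:,:2].astype(np.float32)),m.sum())
    for a,b in((.025,.038),(.039,.054)):
        m=(w[:,2]>a)&(w[:,2]<b)&(np.hypot(w[:,0]-.57,w[:,1]+.04)<.14)
        print("shk",a,cv2.minAreaRect(w[m][:,:2].astype(np.float32)),m.sum())
    m=(w[:,2]>.042)&(w[:,2]<.056)&(c.sum(1)<150)&(np.hypot(w[:,0]-.56,w[:,1]+.04)<.1)
    print("disc",cv2.minEnclosingCircle(w[m][:,:2].astype(np.float32)),np.median(w[m],0),m.sum())
    m=(w[:,2]>.15)&(np.hypot(w[:,0]-.6,w[:,1]+.07)<.2)&(c[:,2]>c[:,0]*1.4)
    print("head blue",cv2.minAreaRect(w[m][:,:2].astype(np.float32)),m.sum(),np.percentile(w[m][:,2],[2,98]))
    m=(w[:,2]>.15)&(np.hypot(w[:,0]-.6,w[:,1]+.07)<.25)&(c[:,0]>c[:,1]*2)&(c[:,0]>70)
    print("red",np.median(w[m],0),m.sum())
E
python3 b.py
```

```text
scene orange [5.730e-01 2.163e-01 3.900e-02 3.780e+02] grey [5.435e-01 3.259e-01 3.060e-02 3.190e+02]
mat ((0.5097536444664001, 0.257037878036499), (0.2106635868549347, 0.2099841982126236), 13.98649787902832) 2896
shk 0.025 ((0.5817970037460327, -0.019744955003261566), (0.17796562612056732, 0.15123282372951508), 3.917170286178589) 1187
shk 0.039 ((0.5915204286575317, -0.01933540403842926), (0.15337060391902924, 0.11641967296600342), 3.4767894744873047) 2477
disc ((0.5824950933456421, -0.019500907510519028), 0.044672321528196335) [ 0.57890505 -0.01971123  0.0474345 ] 877
head blue ((0.5690363049507141, -0.030466265976428986), (0.15345615148544312, 0.059662315994501114), 17.019153594970703) 395 [0.22427059 0.29168158]
red [ 0.5080376  -0.09336888  0.34026092] 105
top orange [5.705e-01 2.098e-01 3.040e-02 3.350e+02] grey [5.404e-01 3.278e-01 3.010e-02 3.220e+02]
mat ((0.5084541440010071, 0.2565491199493408), (0.21150989830493927, 0.2114589512348175), 14.135234832763672) 3532
shk 0.025 ((0.5796960592269897, -0.01756996661424637), (0.1753818839788437, 0.149562805891037), 4.059599876403809) 640
shk 0.039 ((0.588322103023529, -0.017451845109462738), (0.1515146791934967, 0.11591673642396927), 4.043708801269531) 1335
disc ((0.5744986534118652, -0.027923380956053734), 0.06536250561475754) [ 0.57526888 -0.01412746  0.04664331] 555
head blue ((0.5553849935531616, -0.03199473023414612), (0.18209894001483917, 0.06054810434579849), 19.363576889038086) 473 [0.2154773  0.35996079]
red [ 0.51270872 -0.08575662  0.34315256] 27
```

```bash
cat >> h.py <<'E'
a=np.radians(14.1); MX=np.array([np.cos(a),np.sin(a),0]); MY=np.array([-np.sin(a),np.cos(a),0])
SY=np.radians(4.0); SP=np.array([.581,-.019,0])
def shk(p): c,s=np.cos(SY),np.sin(SY); return SP+np.array([c*p[0]-s*p[1],s*p[0]+c*p[1],p[2]])
def tool(yaw,tilt): # approach azimuth yaw deg, tilt from vertical deg; tool x toward robot/down
    y,t=np.radians([yaw,tilt]); h=np.array([np.cos(y),np.sin(y),0]); Z=np.array([0,0,1.])
    z=np.sin(t)*h-np.cos(t)*Z; x=-np.cos(t)*h-np.sin(t)*Z
    return np.stack([x,np.cross(z,x),z],1)
def go(pos,yaw,tilt,note=""):
    s=bot.sense(); r0=R.from_rotvec(s["ee_rot"]).as_matrix(); T=tool(yaw,tilt)
    d=r0.T@(np.array(pos)-s["eef_pos"])*100; w=R.from_matrix(r0.T@T).as_rotvec(degrees=True)/8
    print(note,"xyz",np.round(d,2).tolist(),"rot",np.round(w,2).tolist())
E
python3 - <<'E'
from h import *
o=np.zeros((600,800,3),np.uint8)
s=cv2.imread("pics/scene0.png"); z=np.load("scene.npz")
o[:400,:400]=cv2.resize(s[195:275,215:295],(400,400),interpolation=3)
S=s[210:360,280:380]; 
P=cv2.resize(S,(400,600),interpolation=3)
q=.8
for p in [(0,0,.048),(-.044,0,.048),(.044,0,.048),(0,.044,.048),(0,-.044,.048),(-.018,0,.204),(.03-.15*np.cos(q),-.052,.226+.15*np.sin(q)),(.03-.15*np.cos(q),-.075,.226+.15*np.sin(q)),(.03,-.052,.226)]:
    u=(proj(shk(p),z["K"],z["E"])-[280,210])*4; cv2.circle(P,tuple(int(i) for i in u),4,(0,255,255),1)
o[:,400:]=P; cv2.imwrite("pics/c1.png",o)
J=np.array([.571,.210,0])
go(J+MX*.062+[0,0,.16],14.1,-12,"hover"); go(J+MX*.062+[0,0,.052],14.1,-12,"down")
E
```

```text
hover xyz [-52.46, -18.31, 9.33] rot [0.43, 1.46, -4.1]
down xyz [-52.46, -18.31, 20.13] rot [0.43, 1.46, -4.1]
```

View pics/c1.png

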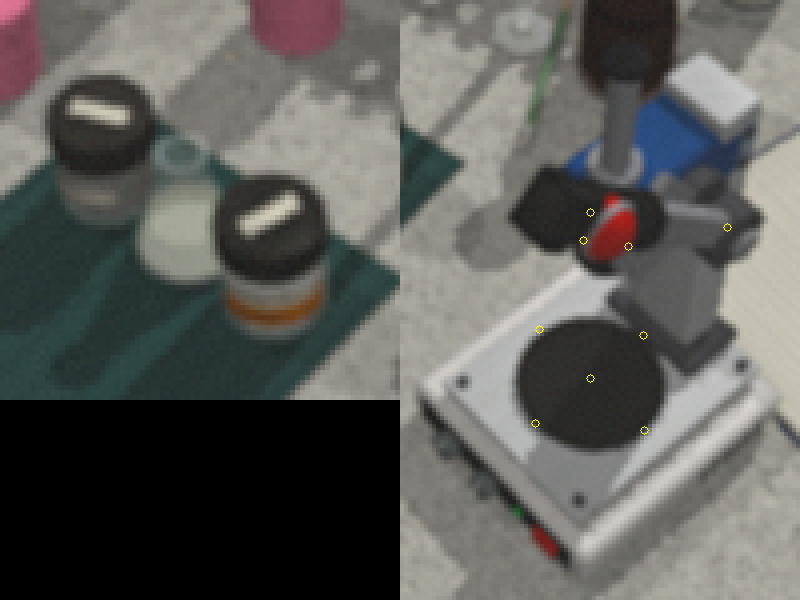

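The left crop shows the jar with the orange band, grey jar and flask, at scene pixels ≈(269,247), (236,225) and (251,238). The pink look-alikes, at about (274,190) and (210,200), are not on the mat, so I choose the jar at (269,247), the -y end of the row. The right crop shows my shaker points on the platform disc (centre ≈(327,304)). The button is at ≈(333,267).

```bash
python3 - <<'E'
from h import *
for n in("scene","top"):
    z=np.load(n+".npz"); W=pts(z["d"],z["K"],z["E"])[z["d"]>0]
    m=(W[:,0]>.605)&(W[:,0]<.82)&(W[:,1]>.08)&(W[:,1]<.34)&(W[:,2]>.02); w=W[m]
    for x in np.arange(.6,.82,.03): 
        k=w[(w[:,0]>=x)&(w[:,0]<x+.03)]
        if len(k)>3: print(n,round(x,2),len(k),np.round(k.min(0),3),np.round(k.max(0),3))
E
python3 -m handwheel '{"xyz":[[0,0,0],[-52.5,-18.3,9.3],[-52.5,-18.3,9.3],[-52.5,-18.3,9.3],[-52.5,-18.3,9.3],[-52.5,-18.3,9.3],[-52.5,-18.3,9.3],[-52.5,-18.3,9.3],[-52.5,-18.3,9.3],[-52.5,-18.3,9.3],[-52.5,-18.3,9.3],[-52.5,-18.3,9.3],[-52.5,-18.3,9.3],[-52.5,-18.3,9.3],[-52.5,-18.3,9.3]],"rot":[[0,0,0],[0.4,1.5,-4.1],[0.4,1.5,-4.1],[0.4,1.5,-4.1],[0.4,1.5,-4.1],[0.4,1.5,-4.1],[0.4,1.5,-4.1],[0.4,1.5,-4.1],[0.4,1.5,-4.1],[0.4,1.5,-4.1],[0.4,1.5,-4.1],[0.4,1.5,-4.1],[0.4,1.5,-4.1],[0.4,1.5,-4.1],[0.4,1.5,-4.1]],"fingers":[0,0,0,0,0,0,0,0,0,0,0,0,0,0,0]}' 40
```

```text
scene 0.72 241 [0.737 0.16  0.02 ] [0.75  0.256 0.139]
scene 0.75 472 [0.75  0.14  0.021] [0.78  0.256 0.146]
scene 0.78 269 [0.78 0.14 0.02] [0.81  0.34  0.145]
scene 0.81 43 [0.81  0.16  0.022] [0.82  0.34  0.084]
top 0.72 167 [0.733 0.158 0.02 ] [0.75  0.255 0.14 ]
top 0.75 363 [0.75  0.144 0.02 ] [0.78  0.244 0.145]
top 0.78 162 [0.78  0.144 0.02 ] [0.81  0.339 0.143]
top 0.81 56 [0.81 0.27 0.02] [0.82  0.34  0.083]
clock: 2.78
eef_pos: [0.6309, 0.2263, 0.1609]
ee_rot: [0.362, -2.907, 0.03]
force: [-1.2, -0.8, -0.3]
gripper_width: -0.0002
grasp_force: 0.0
```

Run:
```python
from h import *
s=bot.sense(); r0=R.from_rotvec(s["ee_rot"]).as_matrix(); print(np.round(r0,3).tolist())
J=np.array([.571,.210,0])
go(J+MX*.062+[0,0,.052],14.1,-12,"down")
# contact: finger half 11 mm + 28.5 => tip 40mm behind; tip is offset -MX*22*sin12=4.6mm from TCP
D=-MX-MY*.08; 
B=J+MX*(.062)+[0,0,.052]
for L in (.02,.06,.099): go(B+D*L,14.1,-12,f"push{L}")
```

```text
[[-0.947, -0.244, -0.206], [-0.24, 0.97, -0.046], [0.211, 0.006, -0.977]]
down xyz [-2.29, -0.18, 10.65] rot [0.04, -0.03, 0.01]
push0.02 xyz [-0.34, -0.34, 11.07] rot [0.04, -0.03, 0.01]
push0.06 xyz [3.57, -0.66, 11.91] rot [0.04, -0.03, 0.01]
push0.099 xyz [7.39, -0.97, 12.74] rot [0.04, -0.03, 0.01]
```

```bash
python3 -m handwheel '{"xyz":[[-1.2,-0.1,5],[-2.3,-0.2,9],[-2.3,-0.2,10.65],[-2.3,-0.2,10.65],[-1.3,-0.26,10.85],[-0.34,-0.34,11.07],[0.4,-0.4,11.23],[1.1,-0.46,11.38],[1.8,-0.52,11.53],[2.5,-0.58,11.68],[3.2,-0.63,11.83],[3.9,-0.69,11.98],[4.6,-0.75,12.13],[5.3,-0.8,12.28],[6.0,-0.86,12.43],[6.7,-0.92,12.59],[7.1,-0.95,12.68],[7.4,-0.97,12.74],[7.4,-0.97,12.74]],"rot":[[0,0,0],[0,0,0],[0,0,0],[0,0,0],[0,0,0],[0,0,0],[0,0,0],[0,0,0],[0,0,0],[0,0,0],[0,0,0],[0,0,0],[0,0,0],[0,0,0],[0,0,0],[0,0,0],[0,0,0],[0,0,0],[0,0,0]],"fingers":[0,0,0,0,0,0,0,0,0,0,0,0,0,0,0,0,0,0,0]}'
python3 - <<'E'
from h import *
p,d,K,E=cam("scene"); cv2.imwrite("pics/scene1.png",p[:,:,::-1]); np.savez("scene1.npz",p=p,d=d,K=K,E=E)
cv2.imwrite("pics/c2.png",cv2.resize(p[200:310,190:310,::-1],None,fx=5,fy=5,interpolation=3))
W=pts(d,K,E)
for n in ("jar_orange","jar_grey","flask"): print(n,[(np.round(x["extent"]),x["conf"]) for x in bot.spot_in("scene",n)[:3]])
E
```

```text
clock: 5.15
eef_pos: [0.5369, 0.1921, 0.0512]
ee_rot: [0.359, -2.906, 0.03]
force: [0.3, 0.2, 0.5]
gripper_width: -0.0004
grasp_force: 0.2
jar_orange [(array([234., 250.,  29.,  32.]), 0.82)]
jar_grey [(array([198., 186.,  24.,  30.]), 0.76), (array([224., 212.,  21.,  28.]), 0.71), (array([243., 232.,  14.,  20.]), 0.53)]
flask [(array([241., 234.,  14.,  17.]), 0.67)]
```

View pics/c2.png

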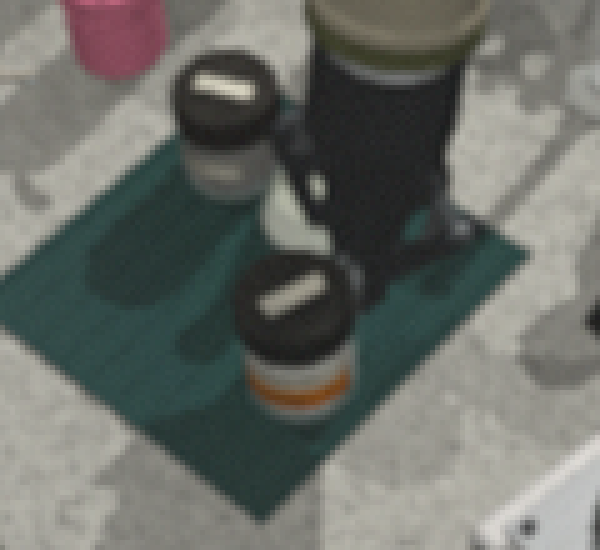

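The picture shows the orange jar upright at scene pixel ≈(250,267), clear of the row; the grey jar at (236,225) and the flask at (250,242) stand where they were. I back off and rise, then measure.

```bash
python3 -m handwheel '{"xyz":[[-1.0,0,-0.2],[-1.95,0,-0.4],[-1.0,0,-5],[0.5,0.1,-11],[1.5,0.1,-16],[1.5,0.1,-16],[1.5,0.1,-16]],"rot":[[0,0,0],[0,0,0],[0,0,0],[0,0,0],[0,0,0],[0,0,0],[0,0,0]],"fingers":[0,0,0,0,0,0,0]}'
cat > m.py <<'E'
from h import *
for n in ("scene","top"):
    p,d,K,E=cam(n); W=pts(d,K,E)[d>0]
    for k,c,lo,hi in (("orange",J if 'J' in globals() else [.49,.19],.066,.085),("grey",[.542,.326],.062,.078),("flask",[.556,.269],.06,.09)):
        m=(np.hypot(*(W[:,:2]-c).T)<.045)&(W[:,2]>lo)&(W[:,2]<hi)
        if m.sum()>5: print(n,k,np.round(cv2.minEnclosingCircle(W[m][:,:2].astype(np.float32)),3) if 0 else [np.round(v,4) for v in cv2.minEnclosingCircle(W[m][:,:2].astype(np.float32))],m.sum())
    m=(np.hypot(*(W[:,:2]-[.581,-.019]).T)<.15)
E
python3 m.py; python3 -c "
from h import *
z=np.load('top.npz');W=pts(z['d'],z['K'],z['E'])[z['d']>0]
m=(np.hypot(*(W[:,:2]-[.556,.269]).T)<.025)&(W[:,2]>.07)&(W[:,2]<.09);print('flask before',np.median(W[m],0),m.sum())"
```

```text
clock: 6.22
eef_pos: [0.5564, 0.197, 0.2107]
ee_rot: [0.359, -2.907, 0.03]
force: [0.2, 0.5, -1.0]
gripper_width: -0.0
grasp_force: 0.0
scene orange [array([0.4949, 0.1831]), np.float64(0.0309)] 423
scene grey [array([0.5433, 0.3265]), np.float64(0.0307)] 314
scene flask [array([0.5531, 0.2834]), np.float64(0.0315)] 174
top orange [array([0.5159, 0.1913]), np.float64(0.0152)] 26
top grey [array([0.5405, 0.3279]), np.float64(0.0301)] 321
top flask [array([0.5464, 0.3065]), np.float64(0.0183)] 45
flask before [0.55671623 0.26921132 0.07887745] 44
```

Run:
```python
from h import *
T=tool(4,50); J=np.array([.4938,.1838,.053]); 
go([.42,.18,.20],4,50,"high"); go(J-T[:,2]*.085,4,50,"pre")
```

```text
high xyz [13.02, 1.65, 3.8] rot [0.47, -7.79, 1.24]
pre xyz [10.22, 1.31, 12.64] rot [0.47, -7.79, 1.24]
```

```bash
python3 -m handwheel '{"xyz":[[6,0.8,0],[13,1.6,2],[13,1.6,3.8],[13,1.6,3.8],[13,1.6,3.8],[13,1.6,3.8],[13,1.6,3.8],[13,1.6,3.8],[10.2,1.3,12.6],[10.2,1.3,12.6],[10.2,1.3,12.6],[10.2,1.3,12.6]],"rot":[[0,-1.3,0.2],[0.2,-2.6,0.4],[0.3,-3.9,0.6],[0.3,-5.2,0.8],[0.4,-6.5,1.0],[0.47,-7.8,1.24],[0.47,-7.8,1.24],[0.47,-7.8,1.24],[0.47,-7.8,1.24],[0.47,-7.8,1.24],[0.47,-7.8,1.24],[0.47,-7.8,1.24]],"fingers":[1,1,1,1,1,1,1,1,1,1,1,1]}' 40
python3 - <<'E'
from h import *
s=bot.sense(); print(np.round(s["qpos"],2)); T=tool(4,50)
z=[];
for n in ("top","scene"):
    p,d,K,E=cam(n); W=pts(d,K,E)[d>0]; m=(np.hypot(*(W[:,:2]-[.494,.184]).T)<.045)&(W[:,2]>.066)&(W[:,2]<.085)
    print(n,cv2.minEnclosingCircle(W[m][:,:2].astype(np.float32)),m.sum())
go(np.array([.4938,.1838,.053]),4,50,"in")
E
```

```text
clock: 7.82
eef_pos: [0.4489, 0.1973, 0.2368]
ee_rot: [-0.075, 2.313, 0.026]
force: [0.0, 0.2, 0.1]
gripper_width: 0.0852
grasp_force: 0.0
[ 0.56 -0.89  2.5  -0.49  0.84 -0.88]
top ((0.4928326904773712, 0.18508026003837585), 0.03062276355922222) 341
scene ((0.4946669638156891, 0.18342824280261993), 0.031392645090818405) 423
in xyz [10.6, -1.56, 15.7] rot [-0.06, -0.32, -0.01]
```

Run:
```python
from h import *
T=tool(-40,50); J=np.array([.4938,.1842,.053]); 
go(J-T[:,2]*.1+[0,0,.06],-40,50,"high"); go(J-T[:,2]*.085,-40,50,"pre")
```

```text
high xyz [5.18, 3.7, 3.19] rot [4.08, -0.29, 3.62]
pre xyz [9.75, 2.94, 8.52] rot [4.08, -0.29, 3.62]
```

```bash
python3 -m handwheel '{"xyz":[[1,0.8,0.6],[2,1.6,1.2],[3,2.4,1.8],[4,3,2.4],[5.2,3.7,3.2],[5.2,3.7,3.2],[5.2,3.7,3.2],[5.2,3.7,3.2]],"rot":[[0.8,0,0.7],[1.6,-0.1,1.4],[2.4,-0.2,2.1],[3.2,-0.2,2.8],[4.1,-0.3,3.6],[4.1,-0.3,3.6],[4.1,-0.3,3.6],[4.1,-0.3,3.6]],"fingers":[1,1,1,1,1,1,1,1]}'
python3 - <<'E'
from h import *
s=bot.sense(); print(np.round(s["qpos"],2)); 
T=tool(-40,50); J=np.array([.4938,.1842,.053]); 
go(J-T[:,2]*.085,-40,50,"pre"); go(J,-40,50,"in")
print(np.round(T,2).tolist(), np.round(R.from_rotvec(s["ee_rot"]).as_matrix(),2).tolist())
E
```

```text
clock: 8.93
eef_pos: [0.4355, 0.2336, 0.1795]
ee_rot: [0.783, 2.155, -0.365]
force: [0.7, -0.3, 0.1]
gripper_width: 0.0854
grasp_force: 0.0
[ 0.93 -0.04  2.04 -0.91  1.34  0.38]
pre xyz [4.8, -0.04, 5.47] rot [0.01, 0.02, 0.0]
in xyz [4.82, -0.05, 13.97] rot [0.01, 0.02, 0.0]
[[-0.49, 0.64, 0.59], [0.41, 0.77, -0.49], [-0.77, 0.0, -0.64]] [[-0.49, 0.64, 0.59], [0.41, 0.77, -0.49], [-0.77, 0.0, -0.64]]
```

```bash
python3 -m handwheel '{"xyz":[[2.5,0,2.5],[4.8,0,5.5],[4.8,0,5.5],[4.8,0,8.5],[4.8,0,11.5],[4.8,0,13],[4.8,0,14],[4.8,0,14],[4.8,0,14]],"rot":[[0,0,0],[0,0,0],[0,0,0],[0,0,0],[0,0,0],[0,0,0],[0,0,0],[0,0,0],[0,0,0]],"fingers":[1,1,1,1,1,1,1,1,1]}'
python3 - <<'E'
from h import *
p,d,K,E=cam("scene"); cv2.imwrite("pics/c3.png",cv2.resize(p[190:310,180:320,::-1],None,fx=5,fy=5,interpolation=3))
E
```

```text
clock: 10.05
eef_pos: [0.4938, 0.1846, 0.0516]
ee_rot: [0.783, 2.156, -0.369]
force: [1.0, -0.6, -0.8]
gripper_width: 0.0857
grasp_force: 0.0
```

View pics/c3.png

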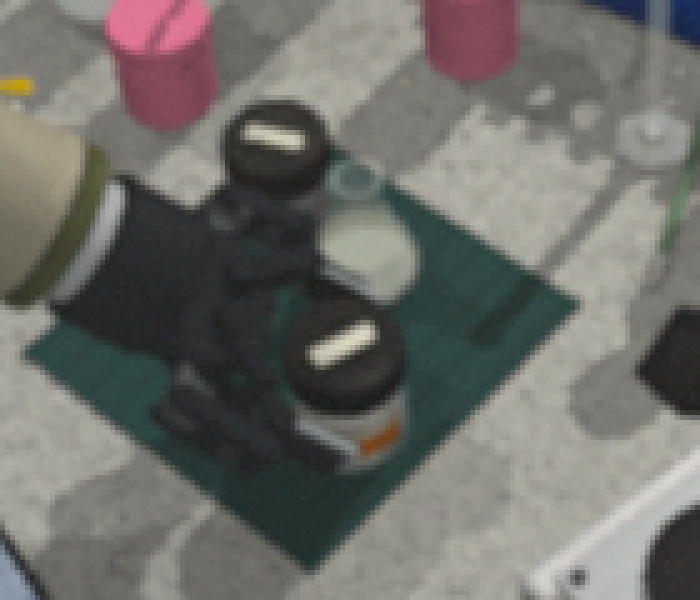

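The fingers straddle only the orange jar, whose lid is at crop pixel (345,350); the flask at (365,235) and grey jar are untouched. I close and lift.

```bash
python3 -m handwheel '{"xyz":[[0,0,0],[0,0,0],[0,0,0],[0,0,0],[0,0,0],[0,0,0],[0,0,0],[0,0,0]],"rot":[[0,0,0],[0,0,0],[0,0,0],[0,0,0],[0,0,0],[0,0,0],[0,0,0],[0,0,0]],"fingers":[0,0,0,0,0,0,0,0]}' 45 && python3 -m handwheel '{"xyz":[[-1.5,0,-1.3],[-3.8,0,-3.2],[-7.7,0,-6.4],[-11.5,0,-9.6],[-11.5,0,-9.6],[-11.5,0,-9.6]],"rot":[[0,0,0],[0,0,0],[0,0,0],[0,0,0],[0,0,0],[0,0,0]],"fingers":[0,0,0,0,0,0]}'
python3 - <<'E'
from h import *
print(np.round(bot.sense()["qpos"],2))
p,d,K,E=cam("scene"); s=bot.sense(); W=pts(d,K,E)[d>0]
c=s["eef_pos"]; 
for dz in (.01,):
    m=(np.hypot(*(W[:,:2]-c[:2]).T)<.05)&(W[:,2]>c[2]+.005)&(W[:,2]<c[2]+.05)
q=proj(c,K,E).astype(int); print(q)
cv2.imwrite("pics/c4.png",cv2.resize(p[q[1]-60:q[1]+60,q[0]-70:q[0]+70,::-1],None,fx=5,fy=5,interpolation=3))
go(shk([-.10,0,.150]),4,50,"front");
E
```

```text
clock: 11.1
eef_pos: [0.494, 0.1844, 0.0514]
ee_rot: [0.783, 2.155, -0.37]
force: [-1.6, 1.1, 5.5]
gripper_width: 0.0586
grasp_force: 47.5
clock: 11.85
eef_pos: [0.4933, 0.184, 0.1994]
ee_rot: [0.783, 2.157, -0.372]
force: [0.0, 1.0, -3.5]
gripper_width: 0.0587
grasp_force: 48.8
[ 0.77 -0.09  2.05 -0.93  1.25  0.24]
[243 226]
front xyz [-4.27, -16.78, 12.83] rot [-4.24, -0.01, -3.5]
```

View pics/c4.png

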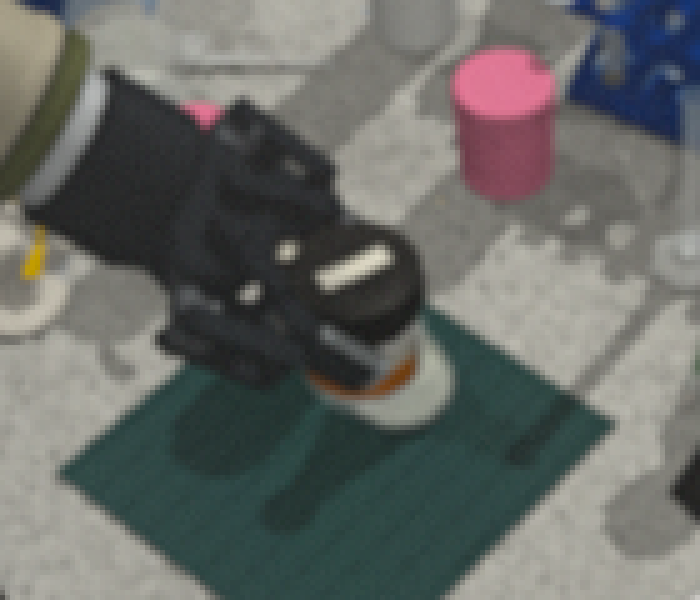

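The jar hangs in the fingers with its lid at crop pixel (360,280), about upright. I check the lid plane for tilt and work out the carry.

```bash
cat > lid.py <<'E'
from h import *
def lid(n,c,lo,hi,r=.024):
    p,d,K,E=cam(n); W=pts(d,K,E)[d>0]
    m=(np.hypot(*(W[:,:2]-c[:2]).T)<r)&(W[:,2]>lo)&(W[:,2]<hi); w=W[m]
    u,s,v=np.linalg.svd(w-w.mean(0),full_matrices=False); k=v[2]*np.sign(v[2,2])
    m2=(np.hypot(*(W[:,:2]-c[:2]).T)<.045)&(W[:,2]>lo+.0)&(W[:,2]<hi)
    print(n,"mean",np.round(w.mean(0),4),"normal",np.round(k,3),m.sum(),"circle",cv2.minEnclosingCircle(W[m2][:,:2].astype(np.float32)))
E
python3 - <<'E'
from lid import *
s=bot.sense(); c=s["eef_pos"]
for n in("top","scene"): lid(n,c,c[2]+.015,c[2]+.04)
h=np.array([np.cos(np.radians(-20)),np.sin(np.radians(-20)),0]); t=shk([0,0,0])
go(t-h*.10+[0,0,.135],-20,50,"pre"); go(t-h*.0+[0,0,.115],-20,50,"over")
E
```

```text
top mean [0.493  0.1836 0.2216] normal [-0.006 -0.013  1.   ] 278 circle ((0.4829906225204468, 0.19128170609474182), 0.042944494634866714)
scene mean [0.4925 0.1836 0.2224] normal [ 0.008 -0.019  1.   ] 275 circle ((0.48655831813812256, 0.1894628405570984), 0.04345818981528282)
pre xyz [-1.72, -13.23, 12.08] rot [-1.95, 0.0, -1.57]
over xyz [-6.23, -9.79, 20.55] rot [-1.95, 0.0, -1.57]
```

```bash
python3 -m handwheel '{"xyz":[[-0.4,-3,3],[-0.8,-6,5.5],[-1.1,-9,8],[-1.5,-11.5,10.5],[-1.7,-13.2,12.1],[-1.7,-13.2,12.1],[-1.7,-13.2,12.1],[-1.7,-13.2,12.1]],"rot":[[-0.3,0,-0.3],[-0.7,0,-0.6],[-1.1,0,-0.9],[-1.5,0,-1.2],[-1.95,0,-1.57],[-1.95,0,-1.57],[-1.95,0,-1.57],[-1.95,0,-1.57]],"fingers":[0,0,0,0,0,0,0,0]}'
python3 - <<'E'
from h import *
s=bot.sense(); print(np.round(s["qpos"],2))
h=np.array([np.cos(np.radians(-20)),np.sin(np.radians(-20)),0]); t=shk([0,0,0])
go(t-h*.05+[0,0,.112],-20,50,"mid"); go(t+[0,0,.105],-20,50,"over"); go(t+[0,0,.098],-20,50,"down")
p,d,K,E=cam("scene"); z=np.load("scene.npz")
# refine disc
W=pts(d,K,E); c=p.astype(int); m=(W[:,:,2]>.042)&(W[:,:,2]<.056)&(c.sum(2)<150)&(np.hypot(W[:,:,0]-.581,W[:,:,1]+.019)<.06)
print(cv2.minEnclosingCircle(W[m][:,:2].astype(np.float32)))
E
```

```text
clock: 13.0
eef_pos: [0.5177, 0.0308, 0.1407]
ee_rot: [0.41, 2.258, -0.204]
force: [-0.0, 0.6, -3.2]
gripper_width: 0.0588
grasp_force: 49.9
[ 0.26 -0.53  2.5  -0.88  0.62 -0.36]
mid xyz [0.42, -2.43, 3.93] rot [-0.14, -0.13, -0.0]
over xyz [-2.33, -2.34, 8.16] rot [-0.14, -0.13, -0.0]
down xyz [-1.8, -2.34, 8.62] rot [-0.14, -0.13, -0.0]
((0.5824637413024902, -0.020894190296530724), 0.04435977339744568)
```

```bash
python3 -m handwheel '{"xyz":[[0.2,-1.2,2],[0.4,-2.4,3.9],[-1,-2.4,6],[-2.3,-2.35,8.15],[-2.3,-2.35,8.15],[-2.3,-2.35,8.15]],"rot":[[-0.1,-0.1,0],[-0.14,-0.13,0],[-0.14,-0.13,0],[-0.14,-0.13,0],[-0.14,-0.13,0],[-0.14,-0.13,0]],"fingers":[0,0,0,0,0,0]}'
python3 - <<'E'
from h import *
s=bot.sense(); print(np.round(s["qpos"],2)); t=np.array([.581,-.0195,0])
go(t+[0,0,.0985],-20,50,"down");go(t+[0,0,.0965],-20,50,"down2")
p,d,K,E=cam("scene"); cv2.imwrite("pics/c5.png",cv2.resize(p[220:350,260:390,::-1],None,fx=4.5,fy=4.5,interpolation=3))
E
```

```text
clock: 13.8
eef_pos: [0.5809, -0.019, 0.1054]
ee_rot: [0.396, 2.24, -0.184]
force: [0.0, 0.4, -1.8]
gripper_width: 0.0593
grasp_force: 49.9
[ 0.06 -0.26  2.4  -1.08  0.35 -0.25]
down xyz [0.51, -0.04, 0.47] rot [-0.0, 0.01, -0.01]
down2 xyz [0.67, -0.04, 0.59] rot [-0.0, 0.01, -0.01]
```

View pics/c5.png

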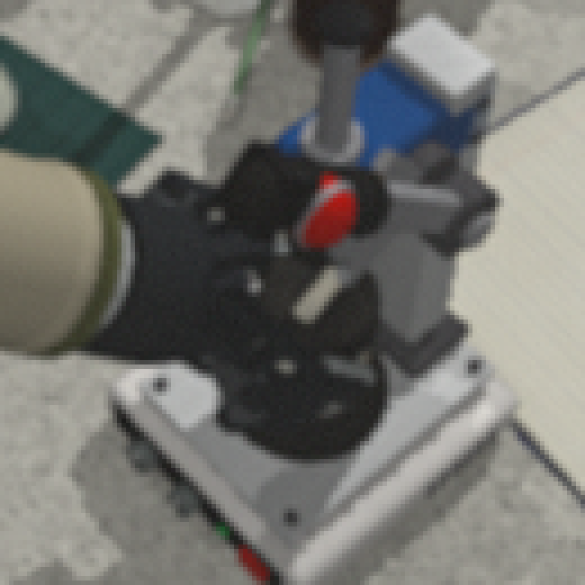

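The jar is over the platform under the head, with its lid at crop pixel (330,300) and its foot inside the dark disc at about (315,405). I lower it until the force shows contact.

```bash
python3 -m handwheel '{"xyz":[[0.25,0,0.25],[0.5,-0.04,0.47],[0.5,-0.04,0.47]],"rot":[[0,0,0],[0,0,0],[0,0,0]],"fingers":[0,0,0]}'; python3 -m handwheel '{"xyz":[[0.08,0,0.06],[0.15,0,0.13],[0.15,0,0.13]],"rot":[[0,0,0],[0,0,0],[0,0,0]],"fingers":[0,0,0]}'
```

```text
clock: 14.22
eef_pos: [0.5814, -0.0202, 0.0988]
ee_rot: [0.397, 2.239, -0.185]
force: [-0.0, -0.8, -1.9]
gripper_width: 0.0588
grasp_force: 49.9
clock: 14.6
eef_pos: [0.5819, -0.0203, 0.0973]
ee_rot: [0.397, 2.239, -0.184]
force: [-0.1, 0.5, -0.8]
gripper_width: 0.0589
grasp_force: 49.9
```

```bash
python3 -m handwheel '{"xyz":[[0.08,0.03,0.06],[0.12,0.05,0.1],[0.12,0.05,0.1]],"rot":[[0,0,0],[0,0,0],[0,0,0]],"fingers":[0,0,0]}'
```

```text
clock: 14.98
eef_pos: [0.5825, -0.02, 0.0965]
ee_rot: [0.397, 2.237, -0.185]
force: [-1.6, -1.6, 4.3]
gripper_width: 0.0583
grasp_force: 50.0
```

```bash
python3 -m handwheel '{"xyz":[[0,0,0],[0,0,0],[0,0,0],[0,0,0],[0,0,0],[0,0,-1],[0,0,-2.5],[0,0,-5],[0,0,-7.5],[0,4,-8],[0,8,-8],[-4,11,-10],[-8,11,-13],[-8,11,-13]],"rot":[[0,0,0],[0,0,0],[0,0,0],[0,0,0],[0,0,0],[0,0,0],[0,0,0],[0,0,0],[0,0,0],[0,0,0],[0,0,0],[0,0,0],[0,0,0],[0,0,0]],"fingers":[0.88,0.88,0.88,0.88,0.88,0.88,0.88,0.88,0.88,0.88,0.88,0.88,0.88,0.88]}' 20
python3 - <<'E'
from lid import *
for n in("scene","top"):
  p,d,K,E=cam(n); cv2.imwrite(f"pics/{n}6.png",p[:,:,::-1]); np.savez(n+"6.npz",p=p,d=d,K=K,E=E)
p=cv2.imread("pics/scene6.png")
cv2.imwrite("pics/c6.png",cv2.resize(p[220:350,260:390],None,fx=4.5,fy=4.5,interpolation=3))
try: lid("scene",np.array([.581,-.0195]),.105,.13,.026)
except Exception as e: print(e)
print(np.round(bot.sense()["qpos"],2))
E
```

```text
clock: 16.73
eef_pos: [0.5768, 0.1016, 0.2471]
ee_rot: [0.398, 2.231, -0.178]
force: [-0.0, -1.0, -0.6]
gripper_width: 0.0751
grasp_force: 0.0
scene mean [ 0.5795 -0.0202  0.1202] normal [-0.013  0.006  1.   ] 345 circle ((0.5830390453338623, -0.020776409655809402), 0.03072827309370041)
[ 0.39 -0.41  2.23 -0.82  0.78 -0.39]
```

View pics/c6.png

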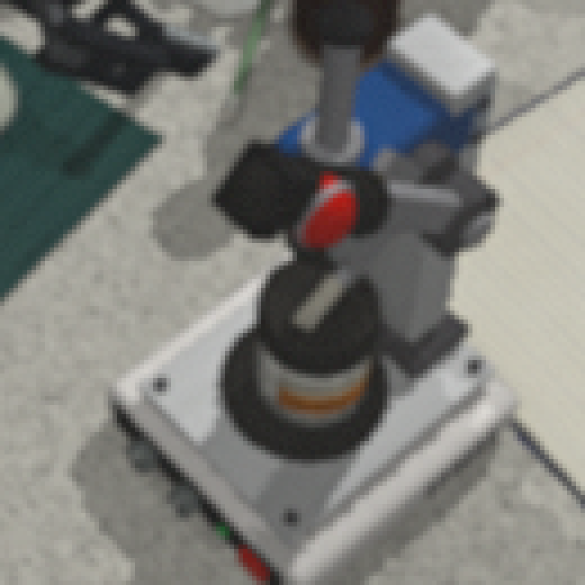

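The jar stands upright near the middle of the disc: lid at crop pixel (318,315), foot at (318,400), disc centre at about (305,390). The lever is still up, with the red button at (330,215). Next I locate the grip.

```bash
sed -i 's/SP=np.array(\[.581,-.019,0\])/SP=np.array([.5825,-.0205,0])/' h.py
python3 - <<'E'
from h import *
q=.8; c,s=np.cos(SY),np.sin(SY)
H=shk([.03,-.052,.226])
for n in("scene","top"):
    z=np.load(n+"6.npz"); W=pts(z["d"],z["K"],z["E"])[z["d"]>0]; C=z["p"][z["d"]>0].astype(int)
    d=W-H; sx=c*d[:,0]+s*d[:,1]; sy=-s*d[:,0]+c*d[:,1]; sz=d[:,2]
    al=-sx*np.cos(q)+sz*np.sin(q); up=sx*np.sin(q)+sz*np.cos(q)
    L=np.stack([al,sy,up],1); m=(al>.03)&(al<.22)&(abs(sy)<.04)&(abs(up)<.04)
    red=(C[:,0]>C[:,1]*1.8)&(C[:,0]>60)
    print(n,"all",m.sum(),np.round(np.percentile(L[m],[0,2,50,98,100],axis=0),3).tolist())
    print(" red",(m&red).sum(),np.round(np.percentile(L[m&red],[2,50,98],axis=0),3).tolist())
    for a in np.arange(.05,.21,.02):
        k=m&~red&(al>a)&(al<a+.02)
        if k.sum()>4: print("  ",round(a,2),k.sum(),np.round(np.percentile(L[k][:,1:],[3,50,97],axis=0),3).tolist())
E
```

```text
scene all 869 [[0.03, -0.021, -0.039], [0.033, -0.019, -0.031], [0.159, -0.004, 0.003], [0.195, 0.024, 0.012], [0.197, 0.04, 0.014]]
 red 113 [[0.133, -0.021, -0.011], [0.158, -0.015, 0.002], [0.165, -0.002, 0.011]]
   0.05 67 [[-0.004, -0.01], [-0.001, 0.005], [0.024, 0.011]]
   0.07 36 [[-0.004, -0.007], [-0.003, 0.004], [0.004, 0.008]]
   0.09 51 [[-0.012, -0.011], [-0.009, 0.003], [0.008, 0.012]]
   0.11 59 [[-0.01, -0.006], [-0.008, 0.007], [0.005, 0.012]]
   0.13 23 [[-0.02, -0.006], [-0.002, 0.011], [0.007, 0.012]]
   0.15 76 [[-0.012, -0.014], [-0.009, 0.007], [0.008, 0.013]]
   0.17 144 [[-0.011, -0.014], [-0.008, 0.003], [0.014, 0.013]]
   0.19 190 [[-0.009, -0.015], [0.0, -0.001], [0.013, 0.012]]
top all 722 [[0.03, -0.018, -0.039], [0.035, -0.011, -0.03], [0.134, 0.009, 0.004], [0.195, 0.036, 0.011], [0.198, 0.04, 0.013]]
 red 30 [[0.145, -0.017, -0.0], [0.157, -0.007, 0.008], [0.164, -0.001, 0.01]]
   0.05 83 [[0.001, -0.032], [0.021, 0.0], [0.026, 0.01]]
   0.07 67 [[-0.0, -0.007], [0.013, 0.002], [0.025, 0.006]]
   0.09 54 [[-0.007, -0.008], [0.011, 0.004], [0.017, 0.01]]
   0.11 54 [[-0.004, -0.006], [0.008, 0.008], [0.015, 0.01]]
   0.13 53 [[-0.004, -0.003], [0.008, 0.008], [0.015, 0.01]]
   0.15 94 [[-0.01, -0.008], [0.011, 0.006], [0.019, 0.011]]
   0.17 78 [[-0.008, -0.014], [0.01, 0.009], [0.016, 0.012]]
   0.19 121 [[-0.008, -0.018], [0.005, -0.002], [0.015, 0.011]]
```

```bash
cat >> h.py <<'E'
def grip(q,dal=.003,dy=.002,du=-.001):
    f=.8-q; a=.15+dal; return shk([.03-a*np.cos(f)+du*np.sin(f),-.052+dy,.226+a*np.sin(f)+du*np.cos(f)])
E
python3 - <<'E'
from h import *
G=grip(0); print(G); T=tool(4,15)
go(G-T[:,2]*.10+[0,.10,.02],4,15,"A"); go(G-T[:,2]*.09,4,15,"B")
E
```

```text
[ 0.50886267 -0.07577132  0.33505878]
A xyz [-12.5, -10.37, -18.1] rot [-1.64, 4.32, -2.58]
B xyz [-12.58, -19.66, -13.38] rot [-1.64, 4.32, -2.58]
```

```bash
python3 -m handwheel '{"xyz":[[-4,-1,-5],[-8,-3,-10],[-11,-6,-15],[-12.5,-9,-18],[-12.5,-10.4,-18.1],[-12.5,-10.4,-18.1],[-12.5,-10.4,-18.1],[-12.5,-10.4,-18.1]],"rot":[[-0.3,0.8,-0.5],[-0.6,1.6,-1],[-1,2.5,-1.5],[-1.3,3.4,-2],[-1.64,4.32,-2.58],[-1.64,4.32,-2.58],[-1.64,4.32,-2.58],[-1.64,4.32,-2.58]],"fingers":[0.8,0.8,0.8,0.8,0.8,0.8,0.8,0.8]}'
python3 - <<'E'
from h import *
G=grip(0); T=tool(4,15); print(np.round(bot.sense()["qpos"],2))
go(G-T[:,2]*.09,4,15,"B"); go(G,4,15,"C")
E
```

```text
clock: 17.88
eef_pos: [0.483, 0.023, 0.4496]
ee_rot: [-0.1, 2.881, 0.014]
force: [-0.1, 0.8, -0.9]
gripper_width: 0.0685
grasp_force: 0.0
[-0.09 -0.42  1.65  0.04  1.65 -1.72]
B xyz [1.12, -10.04, 2.55] rot [0.0, -0.02, -0.0]
C xyz [1.1, -10.04, 11.55] rot [0.0, -0.02, -0.0]
```

```bash
python3 -m handwheel '{"xyz":[[0.5,-5,0],[1.1,-10,1],[1.1,-10,2.5],[1.1,-10,2.5],[1.1,-10,5.5],[1.1,-10,8.5],[1.1,-10,10.5],[1.1,-10,11.5],[1.1,-10,11.5]],"rot":[[0,0,0],[0,0,0],[0,0,0],[0,0,0],[0,0,0],[0,0,0],[0,0,0],[0,0,0],[0,0,0]],"fingers":[0.8,0.8,0.8,0.8,0.8,0.8,0.8,0.8,0.8]}'
python3 - <<'E'
from h import *
p,d,K,E=cam("scene"); q,_,_,_=cam("wrist")
o=np.zeros((600,800,3),np.uint8); o[:,:400]=cv2.resize(p[210:330,290:370,::-1],(400,600),interpolation=3); o[:300,400:]=cv2.resize(q[:,:,::-1],(400,300))
cv2.imwrite("pics/c7.png",o); go(grip(0),4,15)
E
```

```text
clock: 19.0
eef_pos: [0.5094, -0.0748, 0.3383]
ee_rot: [-0.103, 2.878, 0.014]
force: [-0.2, 1.0, -0.5]
gripper_width: 0.0683
grasp_force: 0.0
 xyz [0.21, -0.01, 0.43] rot [-0.0, 0.02, 0.01]
```

View pics/c7.png

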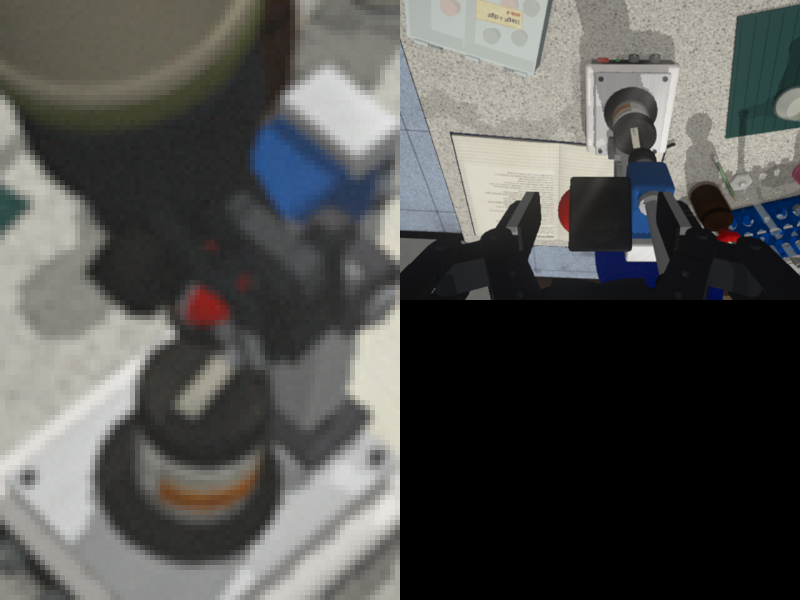

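The left crop shows the fingers around the grip, the red button at (205,305), and the jar undisturbed. The wrist view on the right has the grip (569–631) centred between the pads (≈532 and ≈655). I go in the last 5 mm and squeeze.

```bash
python3 -m handwheel '{"xyz":[[0.2,0,0.5],[0.2,0,0.5],[0.2,0,0.5],[0.2,0,0.5],[0.2,0,0.5],[0.2,0,0.5],[0.2,0,0.5],[0.2,0,0.5],[0.2,0,0.5]],"rot":[[0,0,0],[0,0,0],[0,0,0],[0,0,0],[0,0,0],[0,0,0],[0,0,0],[0,0,0],[0,0,0]],"fingers":[0.8,0.8,0,0,0,0,0,0,0]}' 22
python3 - <<'E'
from h import *
s=bot.sense(); r0=R.from_rotvec(s["ee_rot"]).as_matrix(); off=s["eef_pos"]-grip(0); print(np.round(off,4))
for q in np.arange(.06,1.09,.06).tolist()+[1.1]:
    d=r0.T@(grip(q)-grip(0))*100; print([round(float(v),2) for v in d],end=",")
E
```

```text
clock: 20.23
eef_pos: [0.5087, -0.0749, 0.3341]
ee_rot: [-0.102, 2.877, 0.016]
force: [-4.0, 7.1, 5.6]
gripper_width: 0.0321
grasp_force: 22.1
[-0.0002  0.0009 -0.001 ]
[0.79, -0.0, 0.48],[1.54, -0.0, 1.0],[2.26, -0.0, 1.56],[2.95, -0.0, 2.17],[3.6, -0.0, 2.82],[4.21, -0.01, 3.5],[4.78, -0.01, 4.23],[5.3, -0.01, 4.98],[5.78, -0.01, 5.76],[6.21, -0.01, 6.58],[6.59, -0.01, 7.41],[6.92, -0.01, 8.27],[7.19, -0.02, 9.14],[7.42, -0.02, 10.03],[7.59, -0.02, 10.94],[7.7, -0.02, 11.85],[7.77, -0.02, 12.76],[7.77, -0.02, 13.68],[7.76, -0.03, 13.99],
```

```bash
python3 -m handwheel '{"xyz":[[-0.07,0,0.13],[-0.15,0,0.26],[-0.15,0,0.26]],"rot":[[0,0,0],[0,0,0],[0,0,0]],"fingers":[0,0,0]}'
```

```text
clock: 20.6
eef_pos: [0.5098, -0.0748, 0.3335]
ee_rot: [-0.102, 2.878, 0.015]
force: [-21.9, 8.2, 18.2]
gripper_width: 0.0328
grasp_force: 23.1
```

```bash
python3 -m handwheel '{"xyz":[[0,0,0],[0,0,0],[0,0,0],[0,0,0],[0,0,0],[0,0,0],[0,0,0],[0,0,0]],"rot":[[0,0,0],[0,0,0],[0,0,0],[0,0,0],[0,0,0],[0,0,0],[0,0,0],[0,0,0]],"fingers":[0.6,0.6,0.6,0,0,0,0,0]}' 22
```

```text
clock: 21.6
eef_pos: [0.5108, -0.0747, 0.3316]
ee_rot: [-0.102, 2.877, 0.016]
force: [-5.5, 6.6, 3.9]
gripper_width: 0.0323
grasp_force: 22.1
```

```bash
python3 -m handwheel '{"xyz":[[0.4,0,0.23],[0.77,0,0.47],[1.5,0,0.98],[2.2,0,1.53],[2.9,0,2.13],[3.53,0,2.76],[4.13,0,3.43],[4.7,0,4.15],[5.2,0,4.9],[5.67,0,5.65],[6.1,0,6.45],[6.46,0,7.27],[6.8,0,8.1],[7.05,0,8.96],[7.27,0,9.83],[7.44,0,10.7],[7.55,0,11.6],[7.6,0,12.1],[7.6,0,12.3]],"rot":[[0,0,0],[0,0,0],[0,0,0],[0,0,0],[0,0,0],[0,0,0],[0,0,0],[0,0,0],[0,0,0],[0,0,0],[0,0,0],[0,0,0],[0,0,0],[0,0,0],[0,0,0],[0,0,0],[0,0,0],[0,0,0],[0,0,0]],"fingers":[0,0,0,0,0,0,0,0,0,0,0,0,0,0,0,0,0,0,0]}'
python3 - <<'E'
from h import *
s=bot.sense(); p=s["eef_pos"]-shk([.03,-.052,.226]); c,k=np.cos(SY),np.sin(SY); sx=c*p[0]+k*p[1]
print("q",.8-np.arctan2(p[2],-sx),"r",np.hypot(p[2],sx), "y",-k*p[0]+c*p[1])
E
```

```text
clock: 23.98
eef_pos: [0.4699, -0.0774, 0.1931]
ee_rot: [-0.101, 2.877, 0.017]
force: [-4.9, 8.2, 7.8]
gripper_width: 0.0327
grasp_force: 24.1
q 1.0209035321581765 r 0.1499673177687895 y 0.003128093328547057
```

```bash
python3 -m handwheel '{"xyz":[[0,0,0.35],[0,0,0.7],[0,0,0.8],[0,0,0.8]],"rot":[[0,0,0],[0,0,0],[0,0,0],[0,0,0]],"fingers":[0,0,0,0]}'
python3 - <<'E'
from h import *
s=bot.sense(); p=s["eef_pos"]-shk([.03,-.052,.226]); c,k=np.cos(SY),np.sin(SY); sx=c*p[0]+k*p[1]
print("q",.8-np.arctan2(p[2],-sx),"r",np.hypot(p[2],sx), "y",-k*p[0]+c*p[1])
E
```

```text
clock: 24.48
eef_pos: [0.4717, -0.0773, 0.1853]
ee_rot: [-0.101, 2.877, 0.017]
force: [-4.1, 8.5, 7.3]
gripper_width: 0.0327
grasp_force: 24.1
q 1.0744318992508366 r 0.15014734393038384 y 0.0030937995390359152
```

```bash
python3 -m handwheel '{"xyz":[[0,0,0],[0,0,0],[0,0,0],[0,0,0],[0,0,0],[0,0,0],[0,0,-2],[0,0,-5],[0,0,-9],[0,0,-14],[0,4,-16],[0,9,-16],[0,14,-16],[0,14,-16]],"rot":[[0,0,0],[0,0,0],[0,0,0],[0,0,0],[0,0,0],[0,0,0],[0,0,0],[0,0,0],[0,0,0],[0,0,0],[0,0,0],[0,0,0],[0,0,0],[0,0,0]],"fingers":[0.8,0.8,0.8,0.8,0.8,0.8,0.8,0.8,0.8,0.8,0.8,0.8,0.8,0.8]}'
python3 - <<'E'
from h import *
p,d,K,E=cam("scene"); t,dt,Kt,Et=cam("top")
cv2.imwrite("pics/c8.png",np.hstack([cv2.resize(p[200:350,255:395,::-1],(560,600),interpolation=3),cv2.resize(t[160:310:,170:410,::-1],(240,600))]))
W=pts(d,K,E)[d>0]; c,s=np.cos(SY),np.sin(SY); D=W-shk([.03,-.052,.226]); sx=c*D[:,0]+s*D[:,1]; sy=-s*D[:,0]+c*D[:,1]
m=(abs(sy)<.013)&(sx<-.05)&(sx>-.22)&(abs(D[:,2])<.2)&(D[:,2]>-.1)
print(m.sum(),"lever pts",np.round(np.percentile(np.stack([sx,D[:,2]],1)[m],[5,50,95],axis=0),3).tolist(), "q med",np.median(.8-np.arctan2(D[m][:,2],-sx[m])))
E
python3 m.py
```

```text
clock: 26.22
eef_pos: [0.4199, 0.0616, 0.3397]
ee_rot: [-0.11, 2.876, 0.016]
force: [0.3, -0.4, 0.1]
gripper_width: 0.0682
grasp_force: 0.0
913 lever pts [[-0.191, -0.016], [-0.135, -0.004], [-0.063, 0.002]] q med 0.8294696264981064
scene flask [array([0.5638, 0.2695]), np.float64(0.0133)] 28
top grey [array([0.5404, 0.3285]), np.float64(0.0302)] 323
top flask [array([0.5525, 0.2851]), np.float64(0.03)] 94
```

View pics/c8.png

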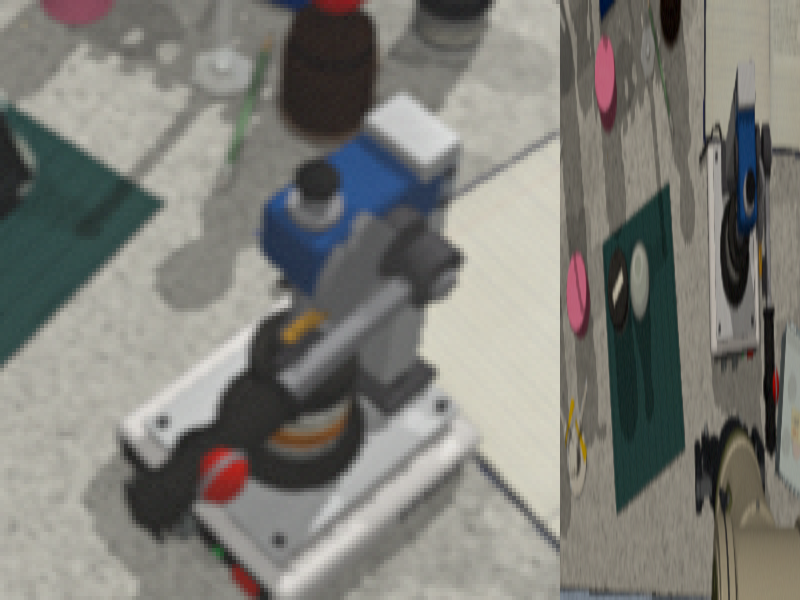

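```bash
python3 -m handwheel '{"xyz":[[0,1,0],[0,2,0],[0,2,0],[0,2,0],[0,2,0],[0,2,0]],"rot":[[0,0,0],[0,0,0],[0,0,0],[0,0,0],[0,0,0],[0,0,0]],"fingers":[0.8,0.8,0.8,0.8,0.8,0.8]}'
python3 - <<'E'
from h import *
for n in("scene","top"):
    p,d,K,E=cam(n)
    W=pts(d,K,E)[d>0]; c,s=np.cos(SY),np.sin(SY); D=W-shk([.03,-.052,.226]); sx=c*D[:,0]+s*D[:,1]; sy=-s*D[:,0]+c*D[:,1]
    m=(abs(sy)<.009)&(sx<-.135)&(sx>-.185)&(D[:,2]>-.06)&(D[:,2]<.2)
    print(n,m.sum(),"slope",np.polyfit(sx[m],D[m][:,2],1),"z at -.15",np.median(D[m][:,2]))
    C=p[d>0].astype(int); r=(C[:,0]>C[:,1]*2)&(C[:,0]>80)&(np.hypot(sx+.12,sy)<.05)&(D[:,2]>-.1)
    print("red",r.sum(),np.round([np.median(sx[r]),np.median(sy[r]),np.median(D[r][:,2]),sy[r].min()],3))
    m=(np.hypot(*(W[:,:2]-[.5825,-.0205]).T)<.028)&(W[:,2]>.108)&(W[:,2]<.13); print("lid",m.sum(),W[m].mean(0))
E
```

```text
clock: 27.18
eef_pos: [0.4191, 0.0779, 0.3394]
ee_rot: [-0.1, 2.877, 0.013]
force: [-0.4, 1.0, 0.1]
gripper_width: 0.0684
grasp_force: 0.0
scene 254 slope [0.13080999 0.01568064] z at -.15 -0.004629534352396991
red 88 [-0.154 -0.014 -0.007 -0.02 ]
lid 117 [ 0.5746161  -0.01922211  0.12054049]
top 139 slope [0.09852968 0.01010705] z at -.15 -0.005047489082374512
red 30 [-0.154 -0.008 -0.005 -0.016]
lid 132 [ 0.57527585 -0.0131237   0.12123613]
```

The last picture shows the lever down with the red button out at (225,475) in the left crop, and the jar under the pad at (310,430). On the mat, the grey jar and flask have not moved. Measured again a second later, the lever still sits at about 0.92 rad, so it is locked, and I hand in.

```bash
python3 -c "
from cell import bot; print(bot.finish_job())"
```

```text
the job is handed in; nothing more can be done
None
```

The job is handed in at about 27 s: the orange-banded jar was pushed about 45 mm clear of the row and stands centred on the platform, and the clamp lever holds at about 0.92 rad with the button out. The neighbours are where they stood and the arm is clear.

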